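Gauge the turned toy posts

ROBOT

A 6-joint arm with a two-finger parallel gripper is mounted at the origin on the work surface. World frame = base frame: x ahead of the robot, y to its left, z up, the work surface at z = 0. Lengths are in m, angles in rad, forces in N, time in s.
With the tool pointing down it reaches from about 0.35 to 0.775 m from the base axis. Payload 5.5 kg.
Tool frame: the origin (TCP) lies midway between the tips of the shut fingers; the grasp point (between the pads) lies 19 mm behind it; z points along the fingers, y is the line along which they close (so a half turn about z gives the same grasp; the last joint's range is limited). The gripper opens to 85 mm and grips with 20 to 120 N. Pads are 22 mm wide; open, the fingers measure 114 mm over their backs; the gripper's body (76 mm by 85 mm) begins 54 mm behind the grasp point. The pads swing forward as they close: fully open they stand 13 mm farther back than shut.
Start: joints at [-1.36, 0.313, 0.046, 1.304, 0, 1.431], TCP at [0.198, -0.54, 0.231] pointing down, gripper open.
Joint ranges: [-2.76, 2.76], [-0.86, 1.69], [-1.03, 1.26], [-2.2, 2.34], [-1.47, 1.5], [-3.14, 3.14]. Speed limits (rad/s): [2.57, 2.57, 3.14, 3.14, 3.14, 3.14].

INTERFACE

Orientations are given as a rotation vector (axis times angle).
In Python, from bench import robot gives the robot as it stands. Calls block until the motion is done:
- robot.goto(position, orientation): joint-space move of the TCP to a pose.
- robot.servo_line(position, orientation=None, speed=0.15, f_stop=None): straight line of the TCP; orientation=None keeps the orientation; speed is the mean speed in m/s. With f_stop (N) it stops when the force on the tool has changed by that much, and returns True; else False.
- robot.set_joints(angles): joint-space move.
- robot.move_gripper(opening, strength=None): finger opening in m; strength is the grip in N (None keeps the last); returns when the fingers have stopped.
- robot.dwell(seconds).
- robot.inverse_kinematics(position, orientation): joint angles nearest the present ones, or None.
- robot.get_obs(): the state.
- robot.get_image(name): name is "scene" or "top"; returns the picture (420x560x3 uint8, red, green, blue); there is no depth.
- robot.calibration(name): a dict with "intrinsics" (3x3 intrinsics, pixels), "dist_coeffs" ([k1, k2, p1, p2, k3] as OpenCV has them; the pictures are not rectified), "rvec" (rotation vector, rad) and "tvec" (3), from world to camera coordinates, as OpenCV has them. Camera axes: x right, y down, z forward; pixel columns grow to the right and rows downward; lengths in m; the calibration is good to about 2 mm. A picture is of the moment at which its call begins. calibration takes no time and is no camera call.
A pose or a line that the arm cannot do raises robot.IKError and nothing moves.
- robot.job_done(): hands the job in; it is judged then, once.
The state is a dict: "t": time; "qpos": joint angles; "qd": joint speeds; "tau": joint torques, N m; "ee_pos": TCP position; "ee_rot": TCP orientation; "ft_force": force on the tool from outside, world axes, zero at the start; "torque": the same for the moment, N m; "finger_gap": finger opening in m; "grasp_force": force on a finger pad.
Only numpy, scipy, OpenCV 4.12 (cv2) and the standard library are available. Lean on these libraries where they do the work, as an engineer would, in place of code of your own. Each camera call takes 0.05 s, during which the arm holds its last target. There are 200 camera calls.

TASK

Sort the two round turned posts by the bored gauge block: slide the one that fits down through the gauge's bore, upright, until its foot rests on the bench, and leave it there. Stand the one that is too thick for the bore upright on the floor of the empty green tray.

Things in the scene. Friction and masses are not known exactly. Their poses are not given: they have to be found in the camera images.
- slim_post: the slim turned post: plain pale wood cylinder, 30 mm diameter, 100 mm tall, with two thin dark rings near its foot, standing upright and loose on the bench. Origin at the centre of its foot (underside), z axis up along the post. About 45 g. It fits the gauge's bore with 20 mm to spare.
- thick_post: the thick turned post: same wood, same shape and rings, 62 mm diameter, 100 mm tall, standing upright and loose on the bench. Origin at the centre of its foot, z axis up along the post. About 170 g. Too thick for the bore.
- gauge_hole0 (a point): centre of the bore's mouth, on the top face of the gauge: a plain aluminium block 120 x 120 mm, 45 mm high, fixed to the bench, with one upright round bore of 50 mm diameter through its middle, open right down to the bench top (small 3 mm chamfer at the mouth). The point lies 45 mm above the bench.
- tray_in (a point): centre of the inner floor of the empty green open tray: 180 x 180 mm outside, 35 mm high, walls 6 mm thick, inner floor 6 mm above the bench, fixed. x and y axes run parallel to its walls.
There are look-alikes about, which are no part of the job. Leave any red look-alike of the thick_post alone. What is shaped like the slim_post but red is not meant.

How it is judged:
At the end, for the whole second after the job is handed in: Slim post in the bore, foot on the bench (foot within 18 mm of the bore's axis, under 13 mm up, leaning under 0.5 rad). Thick post upright (0.17 rad) on the tray's floor, inside its walls (within 60 mm of its centre along each axis, under 12 mm above the floor). Both at rest (horizontal distance between slim_post and gauge_hole0 below 0.018 m and height (world z) of slim_post below 0.013 m and angle between slim_post's own z axis and vertical below 0.5 rad and linear speed of each of slim_post, thick_post below 0.03 m/s and x of thick_post in the frame of tray_in between -0.06 and 0.06 m and y of thick_post in the frame of tray_in between -0.06 and 0.06 m and z of thick_post in the frame of tray_in below 0.012 m and angle between thick_post's own z axis and vertical below 0.17 rad); the robot touches nothing.
It also fails if it takes over 59 s, if anything falls off the work surface, if the arm or the gripper's body presses on something with over 40 N, if the wrist force passes 120 N, or if a joint passes its speed limit or range.

## Working session

There is one attempt and no reset: what is moved stays moved. The work goes in short steps, each a Python script; the robot and the scene stay as the last script left them, time stands still between calls to the robot, and variables do not carry over. Pictures are saved under pics/ and viewed, at most 10 in all, crops included, and the job is handed in when it is done.

```bash
mkdir -p pics; python3 - <<'E'
from bench import robot
import cv2
for n in("scene","top"):
    cv2.imwrite(f"pics/{n}0.png",robot.get_image(n)[:,:,::-1])
    c=robot.calibration(n);R=cv2.Rodrigues(c["rvec"])[0];print(n,c["intrinsics"],c["dist_coeffs"],-R.T@c["tvec"],R[2])
o=robot.get_obs();print(o["ee_rot"],o["t"],o["finger_gap"])
E
```

```text
scene [[390.71304552   0.         278.2566099 ]
 [  0.         390.71304552 204.2474592 ]
 [  0.           0.           1.        ]] [-0.07637679  0.          0.          0.          0.        ] [ 1.14727235 -0.32068883  0.5029847 ] [-0.68921731  0.43199757 -0.58168514]
top [[447.04610542   0.         280.11850455]
 [  0.         447.04610542 207.59335919]
 [  0.           0.           1.        ]] [-0.13854671  0.          0.          0.          0.        ] [ 0.50563866 -0.00428983  1.06251094] [ 7.53082868e-02  9.23215584e-04 -9.97159872e-01]
[-3.09176498e+00 -5.47886457e-01  6.87918065e-05] 0.1 0.08559477553574396
```

View pics/top0.png

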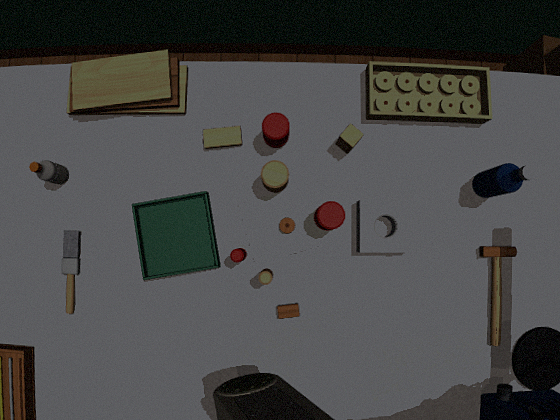

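View pics/scene0.png

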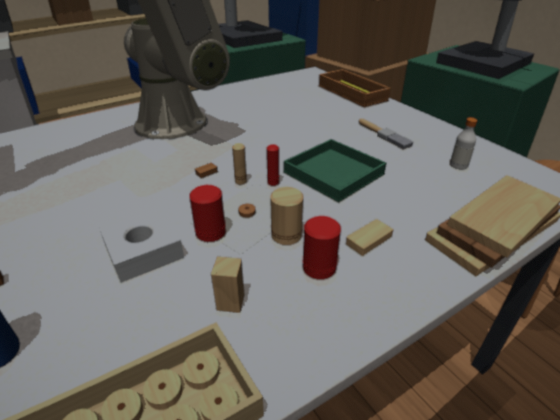

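The top view shows:
- **Slim post candidates:** pale at (265,277), red at (238,256).
- **Thick post candidates:** pale at (275,176), red at (276,130) and (330,215).
- **Targets:** gauge bore about (385,227), tray about (177,236).

By the description I choose the pale ones, and I'll check that choice in a close crop.

```bash
cat > h.py <<'E'
import cv2,numpy as np
from bench import robot
def ray(n,px,z):
    c=robot.calibration(n);R=cv2.Rodrigues(np.array(c["rvec"]))[0];C=-R.T@np.array(c["tvec"]).ravel()
    u=cv2.undistortPoints(np.array([[px]],float),np.array(c["intrinsics"]),np.array(c["dist_coeffs"]))[0,0]
    d=R.T@np.array([u[0],u[1],1]);return (C+d*(z-C[2])/d[2])
def proj(n,P):
    c=robot.calibration(n);return cv2.projectPoints(np.array(P,float).reshape(-1,1,3),np.array(c["rvec"]),np.array(c["tvec"]),np.array(c["intrinsics"]),np.array(c["dist_coeffs"]))[0][:,0]
E
python3 - <<'E'
from h import *
t=cv2.imread("pics/top0.png");s=cv2.imread("pics/scene0.png")
g=lambda i:np.clip(255*(i/255.)**.6,0,255).astype(np.uint8)
a=cv2.resize(g(t[150:300,220:420]),None,fx=4,fy=4,interpolation=cv2.INTER_CUBIC)
cv2.imwrite("pics/crop1.png",a)
for n,p,z in(("slim top",(266,275),.1),("thick top",(275,175),.1),("tray c",(176,235),.035),("gauge",(384,227),.045)):print(n,ray("top",p,z))
for n,p in(("slim foot",(240,181)),("thick foot",(287,232))):print(n,ray("scene",p,0))
for p in((133,205),(208,193),(219,268),(145,280)):print(ray("top",p,.035))
E
```

```text
slim top [0.43301476 0.02418938 0.1       ]
thick top [0.64913432 0.00901896 0.1       ]
tray c [0.51526939 0.23627802 0.035     ]
gauge [ 0.54222178 -0.24235727  0.045     ]
slim foot [0.41991258 0.02628785 0.        ]
thick foot [0.64204718 0.01652148 0.        ]
[0.58301923 0.34125653 0.035     ]
[0.61411323 0.1645191  0.035     ]
[0.44177    0.13426207 0.035     ]
[0.40941204 0.30638571 0.035     ]
```

View pics/crop1.png

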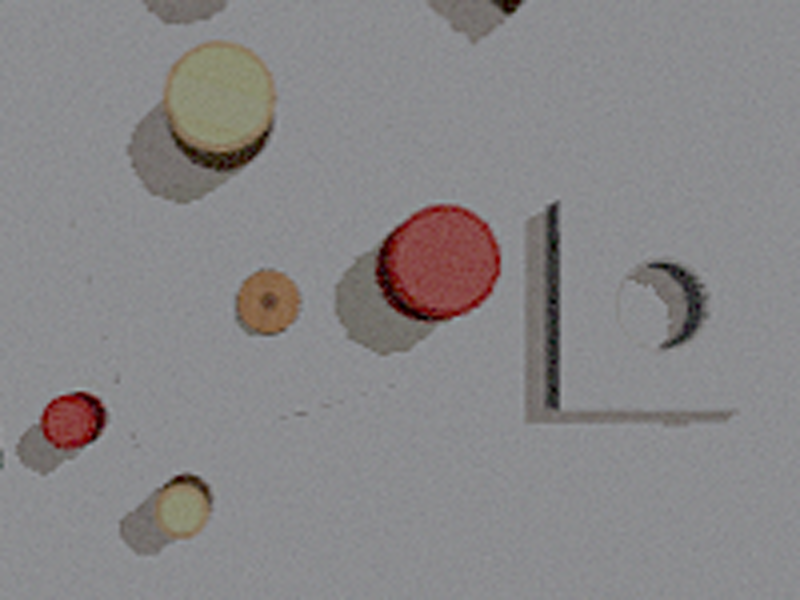

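The crop confirms pale slim top at px (265.4,277.4), pale thick top at (274.9,174.2), and bore centre at (385.5,226.5), which agrees with the block edges. Next I'll pick the slim post.

```bash
cat >> h.py <<'E'
D=np.array([np.pi,0,0])
slim=ray("top",(265.4,277.4),.1)[:2];thick=ray("top",(274.9,174.2),.1)[:2];bore=ray("top",(385.5,226.5),.045)[:2];tray=np.array([.512,.2366])
def P(xy,z):return np.array([xy[0],xy[1],z])
def st(m):
    o=robot.get_obs();print(m,round(o["t"],2),o["ee_pos"].round(4) if hasattr(o["ee_pos"],"round") else o["ee_pos"],o["finger_gap"],o["grasp_force"],np.round(o["ft_force"],2))
E
python3 - <<'E'
from h import *
print(slim,thick,bore)
robot.move_gripper(.06,30)
robot.goto(P(slim,.2),D);st("above")
robot.servo_line(P(slim,.064),speed=.12,f_stop=8);st("down")
robot.move_gripper(0.0,30);st("grip")
robot.servo_line(P(slim,.2),speed=.15);st("up")
robot.goto(P(bore,.2),D);st("bore")
a=[cv2.resize(robot.get_image(n)[:,:,::-1],None,fx=1,fy=1) for n in("top","scene")]
a=[np.clip(255*(i/255.)**.6,0,255).astype(np.uint8) for i in a]
for i,n in enumerate(("top","scene")):
    for q in ([*bore,.045],[*bore,.2-.064]):
        cv2.drawMarker(a[i],tuple(int(v) for v in proj(n,q)[0].round()),(255,0,0),0,7)
cv2.imwrite("pics/s1.png",cv2.resize(np.hstack([a[0][130:330,260:460],a[1][90:290,50:250]]),None,fx=2,fy=2))
E
```

```text
[0.42786126 0.0253754 ] [0.65088581 0.00927026] [ 0.54342286 -0.24584802]
above 2.67 [0.4282 0.0248 0.2001] 0.060036468348192096 0.0 [ 0.9  -0.21 -0.16]
down 3.95 [0.4284 0.0253 0.0646] 0.05970894546208697 0.0 [0.44 0.23 0.88]
grip 4.33 [0.4285 0.0253 0.0646] 0.028981402015249597 29.91890473756939 [-0.3   0.03  4.2 ]
up 5.38 [0.4272 0.0255 0.199 ] 0.02885695293871569 29.60040018428117 [-0.23  0.85 -0.55]
bore 6.52 [ 0.543  -0.2446  0.1998] 0.029144550147853863 29.622717867605388 [-0.19 -0.26 -0.98]
```

View pics/s1.png

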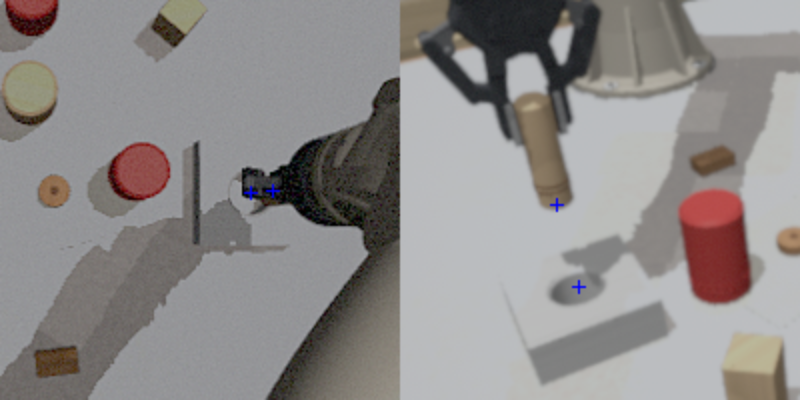

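The slim post hangs upright. Its foot is at about (554,201) in the crop against the predicted (557,204), which is about 3 mm off. The bore marker sits on the mouth at (578,287), so I can lower the post.

```bash
python3 - <<'E'
from h import *
print(robot.servo_line(P(bore,.12),speed=.1))
print(robot.servo_line(P(bore,.0655),speed=.05,f_stop=8));st("low")
robot.move_gripper(.055,30);st("rel")
robot.servo_line(P(bore,.2),speed=.15)
robot.move_gripper(.085,40)
robot.goto(P(thick,.2),D);st("thick")
a=[np.clip(255*(robot.get_image(n)[:,:,::-1]/255.)**.6,0,255).astype(np.uint8) for n in("top","scene")]
cv2.imwrite("pics/s2.png",cv2.resize(np.hstack([a[0][130:330,260:460],a[1][90:290,50:250]]),None,fx=2,fy=2))
E
```

```text
False
False
low 8.81 [ 0.5437 -0.2461  0.0659] 0.029106305187240524 29.613347863778472 [ 0.71 -0.51 -1.58]
rel 9.18 [ 0.5435 -0.2459  0.0657] 0.05480332689378198 0.0 [0.27 0.27 0.62]
thick 11.71 [0.6507 0.0082 0.2   ] 0.0849607717881505 0.0 [-0.37  0.3  -0.43]
```

View pics/s2.png

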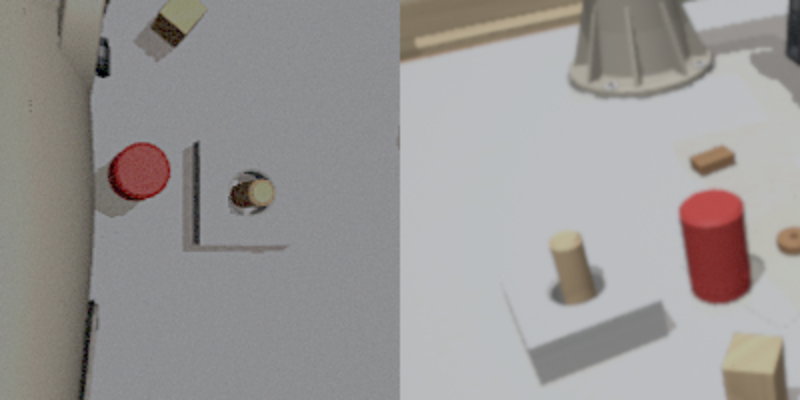

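The slim post stands upright in the bore, with its top at crop (262,191) and clearance all round. Next is the thick post.

```bash
python3 - <<'E'
from h import *
b=robot.servo_line(P(thick,.052),speed=.1,f_stop=8);st(("down",b))
robot.move_gripper(0.0,45);st("grip")
z=robot.get_obs()["ee_pos"][2]
robot.servo_line(P(thick,.19),speed=.15);st("up")
robot.goto(P(tray,.19),D);st("tray")
robot.servo_line(P(tray,z+.03),speed=.12)
print(robot.servo_line(P(tray,z+.0065),speed=.05,f_stop=8));st("low")
a=[np.clip(255*(robot.get_image(n)[:,:,::-1]/255.)**.6,0,255).astype(np.uint8) for n in("top","scene")]
cv2.imwrite("pics/s3.png",cv2.resize(np.hstack([a[0][130:330,100:300],a[1][50:250,220:420]]),None,fx=2,fy=2))
E
```

```text
('down', False) 13.44 [0.6515 0.0092 0.0528] 0.08510169049739295 0.0 [ 0.68 -0.24  0.53]
grip 13.79 [0.6515 0.0091 0.0529] 0.061281367493174005 49.38955217599869 [-0.62 -1.11  3.4 ]
up 14.86 [0.6502 0.0093 0.1886] 0.061030260409810244 49.15648877620697 [ 0.3  -1.14 -2.22]
tray 19.69 [0.512  0.2366 0.19  ] 0.06131406958464079 49.14743900299072 [ 0.43 -0.59 -2.2 ]
True
low 21.23 [0.5114 0.2364 0.0589] 0.0611007301327342 49.62161958217621 [ 0.15 -0.26  4.16]
```

View pics/s3.png

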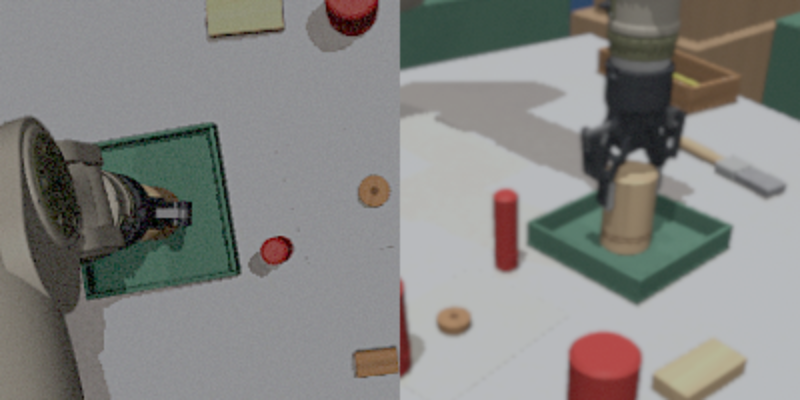

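The thick post's foot is at crop (627,242), upright on the tray floor near the centre. Light contact force shows it is resting there, so I'll release and retreat.

```bash
python3 - <<'E'
from h import *
robot.move_gripper(.085,40);st("rel")
robot.servo_line(P(tray,.2),speed=.12)
robot.goto(np.array([.3,-.4,.25]),D);robot.dwell(.3);st("away")
a=[np.clip(255*(robot.get_image(n)[:,:,::-1]/255.)**.6,0,255).astype(np.uint8) for n in("top","scene")]
cv2.imwrite("pics/s4.png",cv2.resize(np.hstack([a[0][130:330,100:420],a[1][50:250,100:420]]),None,fx=1.25,fy=1.25))
E
```

```text
rel 21.69 [0.5103 0.2361 0.0578] 0.0851594901271853 0.0 [ 0.2 -0.5 -0.4]
away 27.38 [ 0.3001 -0.3999  0.25  ] 0.08521618820653645 0.0 [-0.33 -0.61  0.  ]
```

View pics/s4.png

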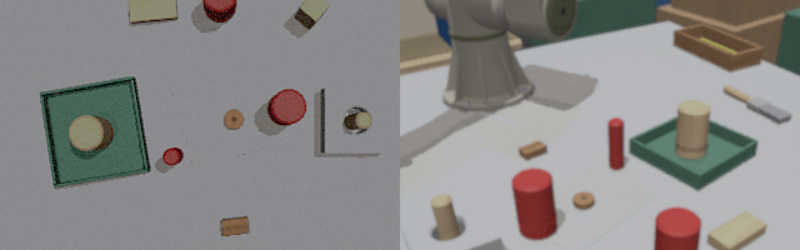

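The thick post stands upright in the tray, top at crop (87,132). The slim post stands in the bore at (361,121). The robot is clear of both, so I'll hand in.

```bash
python3 -c "
from bench import robot
print(robot.job_done())"
```

```text
the job is handed in; nothing more can be done
None
```

Job handed in at about 27 s: the final picture shows the slim post upright in the gauge's bore and the thick post upright near the centre of the green tray, with the arm clear; no verdict was returned.

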